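# Close, pin and hold a hinged split mould

## Robot

A 6-joint arm with a two-finger parallel gripper is mounted at the origin on a cart in front of the work surface, level with it; the furniture and walls round the work are solid. World frame = base frame: x ahead of the robot, y to its left, z up, the work surface at z = 0. Lengths are in m, angles in degrees, forces in N, time in s.
With the tool pointing down it reaches from about 0.375 to 0.975 m from the base axis. Payload 3.8 kg.
Tool frame: the origin (TCP) lies at the very end of the fingers, on their centre line; the grasp point (between the pads) lies 19 mm behind it (robot.tcp_to_grasp is the distance from the TCP to the grasp point, in m); z points along the fingers, y is the line along which they close (so a half turn about z gives the same grasp; the last joint's range is limited). The gripper opens to 85 mm and grips with 20 to 120 N. Pads are 22 mm wide; open, the fingers measure 114 mm over their backs; the gripper's body (76 mm by 85 mm) begins 54 mm behind the grasp point. The pads swing forward as they close: fully open they stand 13 mm farther back than shut.
Start: joints at [-76.885, 15.12, 91.902, -0, 72.978, -2.114], TCP at [0.177, -0.651, 0.231] pointing down, gripper open.
Joint ranges: [-150.88, 150.88], [-54.13, 125.18], [17.81, 147.31], [-75.09, 255.09], [0, 152.58], [-146.25, 146.25]. Speed limits (degrees/s): [147.25, 147.25, 180, 180, 180, 180].

## Interface

Orientations are given as a 3x3 rotation matrix whose columns are the frame's x, y, z axes.
In Python, from plant import robot, eoat, imaging, ticket, search_frame, spot_point gives the robot as it stands. Calls block until the motion is done:
- robot.movep(position, orientation): joint-space move of the TCP to a pose.
- robot.move_linear(position, rotation=None, velocity=0.15, contact_N=None): straight line of the TCP; rotation=None keeps the orientation; velocity is the mean speed in m/s. With contact_N (N) it stops when the force on the tool has changed by that much, and returns True; else False.
- robot.move_j(angles): joint-space move.
- eoat.gripper_to(opening, strength=None): finger opening in m; strength is the grip in N (None keeps the last); returns when the fingers have stopped.
- robot.sleep(seconds).
- robot.inverse_kinematics(position, orientation): joint angles nearest the present ones, or None.
- robot.get_state(): the state.
- imaging.camera(name): name is "side" or "top" or "wrist"; returns the picture (400x640x3 uint8, red, green, blue); there is no depth.
- imaging.camera_params(name): a dict with "vertical_fov" (degrees; the focal length in pixels is half the picture's height over the tangent of half this angle, whatever the lens; pixels are square), "cx", "cy" (the principal point, pixels), "rvec" (rotation vector, rad) and "tvec" (3), from world to camera coordinates, as OpenCV has them. Camera axes: x right, y down, z forward; pixel columns grow to the right and rows downward; lengths in m; the calibration is good to about 2 mm. A picture is of the moment at which its call begins: read the wrist's pose just before it. camera_params takes no time and is no camera call; for the wrist camera it gives the pose at the moment of the call.
A pose or a line that the arm cannot do raises robot.IKError and nothing moves.
- ticket.job_done(): hands the job in; it is judged then, once.
Trained networks look in the newest picture that a camera, given by its name, has taken for a name from the list of things; names that differ only in an ending like _2 or _b are one class to them, and where a whole thing is asked for, a point or a joint stands for the part that bears it (a point fixed in the world has none). Each returns a list of dicts, best first, with "score" (0 to 1); they miss things now and then, are a little off and sometimes report something else, mostly with a low value. They report only what shows in the picture. A call takes as long as a camera call.
- search_frame(target, camera): "position" ([column, row] as shares, 0 to 1, of the picture: columns of its width, rows of its height, amid what is visible of it).
- spot_point(target, camera): "position" ([column, row] as shares, 0 to 1, of the picture: columns of its width, rows of its height: a listed point, or the origin of a listed thing).
The state is a dict: "time": time; "joints": joint angles; "joint_velocities": joint speeds; "joint_torque": joint torques, N m; "position": TCP position; "orientation": TCP orientation; "contact_force": force on the tool from outside, world axes, zero at the start; "moment": the same for the moment, N m; "finger_gap": finger opening in m; "finger_force": force on a finger pad.
Only numpy, scipy, OpenCV 4.12 (cv2) and the standard library are available. Lean on these libraries where they do the work, as an engineer would, in place of code of your own. Each camera call takes 0.05 s, during which the arm holds its last target. There are 200 camera calls.

## Task

Get the hinged split mould ready for its screw clamp: swing the front half shut against the fixed rear half, then take the knob-headed locking pin from the wooden stand and push it down through the lined-up holes of the three lugs until its knob sits on the top lug. Let go of the pin, then grip the two steel halves together across the joint, squeezing until the rubber seal is squashed and the joint is fully shut, and finish like that, still holding the squeeze. Leave the plain steel drift in the stand, and do not shift the glass beaker or the white jar.

Things in the scene. Friction and masses are not known exactly. Their poses are not given: they have to be found in the camera images.
- split_mould: Whole mould, screwed to the bench: aluminium base plate 110 (x) x 170 (y) x 10 mm carrying two bare-steel half blocks with a 25 mm upright bore (at x = y = 0). Origin under the plate's centre, on the bench top (z = 0). Own z up; parting plane x = 0; +x points from front half to rear half (away from the robot at yaw 0); hinge at +y, pin lugs at -y.
- mould_hinge (a joint): Front half's angle a, rad: 0 = metal to metal, opens to 1.6 (point d from hinge along the face is at hinge + (-d sin a, -d cos a) in mould x, y). Starts 0.55-1.05. 2 N at the pad moves it; stays where left. Below 0.021 it squashes a springy seal (9 N more at the pad for 0); let go it returns to 0.017, lug hole 2 mm out of line, which the pin's taper draws in; pinned, unpressed: 0.014.
- front_half: Swinging half, steel. Its frame equals the mould's frame when shut: it then fills x = -26 to 0, y = -40 to 40, z = 11 to 61 mm, outer face flat and upright. Its one lug (x = -13 to 13, y to -68, z = 28 to 44 mm, 10.5 mm hole) goes between the rear half's two lugs.
- rear_half: Fixed half, steel, same frame as the mould: x = 0 to 26, y = -40 to 40, z = 11 to 61 mm, outer face flat and upright. Shut, the halves measure 52 mm across their outer faces. Two lugs (x = -13 to 13, y = -40 to -68 mm, 10.5 mm holes) at z = 11 to 26 and 46 to 61 mm.
- hinge_axis (a point): Top of the upright hinge axis, 61 mm above the bench, at mould x = 0, y = +56 mm.
- pin_hole (a point): Centre of the pin hole's mouth on top of the top lug, 61 mm above the bench, at mould x = 0, y = -54 mm. Hole 10.5 mm, vertical, through all three lugs (down to 11 mm above the bench). The home pin's knob stands on it.
- front_pad (a point): Small round clamp pad on the outer face of the front half (front-half x = -26, y = -18, z = 36 mm), a good place to press; it swings with the half.
- rear_pad (a point): The same clamp pad on the rear half's outer face (mould x = +26, y = -18, z = 36 mm), facing away from the front pad.
- pin_stand: Light wooden block 40 x 104 x 54 mm fixed to the bench; two upright holes 10.5 mm, 50 mm deep, at y = -30 and +30 mm of its own axes. Origin under its centre on the bench. Holds the locking pin and the drift, either way round.
- locking_pin: Bright steel pin, about 60 g: shank 9 mm by 46 mm long, last 9 mm tapered to 3 mm; fluted cylindrical knob 18 mm across, 22 mm high. Origin on the axis at the knob's underside; own z up to the knob. Starts upright in the stand, knob resting on its top, 54 mm above the bench.
- drift: Plain dark steel rod with no knob, 9 mm across, 98 mm long; origin at its lower end. Stands in the stand's other hole, sticking out to 102 mm above the bench. Stays there.
- glass_beaker: Loose glass beaker 52 mm across, 70 mm high; origin under its centre. A bystander.
- white_jar: Loose white plastic jar 45 mm across, 56 mm high; origin under its centre. A bystander.

How it is judged:
By the outcome, as a careful person would: the job done as asked, in the order asked, and still so for the second after the job is handed in, while the arm keeps its last pose, push and grip.
It also fails if it takes over 58 s, if anything falls off the work surface, if the arm or the gripper's body presses on something with over 40 N, if the wrist force passes 120 N, or if a joint passes its speed limit or range.

## Working session

There is one attempt and no reset: what is moved stays moved. The work goes in short steps, each a Python script; the robot and the scene stay as the last script left them, time stands still between calls to the robot, and variables do not carry over. Pictures are saved under pics/ and viewed, at most 10 in all, crops included, and the job is handed in when it is done.

```bash
ls; mkdir -p pics; cat > h.py <<'E'
import numpy as np, cv2
from plant import robot, eoat, imaging, ticket, search_frame, spot_point
def cam(n):
    p=imaging.camera_params(n); f=200/np.tan(np.radians(p["vertical_fov"])/2)
    K=np.array([[f,0,p["cx"]],[0,f,p["cy"]],[0,0,1]]); R=cv2.Rodrigues(np.array(p["rvec"],float))[0]
    return K,R,np.array(p["tvec"],float).ravel()
def ray(n,uv,c=None):
    K,R,t=c or cam(n); d=R.T@np.linalg.inv(K)@[uv[0],uv[1],1]; return -R.T@t,d/np.linalg.norm(d)
def onz(n,uv,z,c=None):
    o,d=ray(n,uv,c); return o+d*(z-o[2])/d[2]
def proj(n,P,c=None):
    K,R,t=c or cam(n); q=K@(R@np.asarray(P,float)+t); return q[:2]/q[2]
def spot(n,t,f=spot_point):
    return [(round(r["score"],2),np.array(r["position"])*[640,400]) for r in f(t,n)][:3]
def tri(rs):
    A=np.zeros((3,3));b=np.zeros(3)
    for o,d in rs: M=np.eye(3)-np.outer(d,d);A+=M;b+=M@o
    return np.linalg.solve(A,b)
def down(yaw): # tool y axis at angle yaw (deg) in world xy, z down
    a=np.radians(yaw); y=np.array([np.cos(a),np.sin(a),0]); z=np.array([0,0,-1.]); return np.column_stack([np.cross(y,z),y,z])
E
cat > a.py <<'E'
from h import *
np.set_printoptions(precision=4,suppress=True)
print(robot.get_state()["time"])
Z=dict(hinge_axis=.061,pin_hole=.061,front_pad=.036,rear_pad=.036,split_mould=0,pin_stand=0,locking_pin=.054,drift=.004,glass_beaker=0,white_jar=0,front_half=0)
for n in ("top","side"):
    im=imaging.camera(n); cv2.imwrite(f"pics/{n}0.png",im[:,:,::-1]); print(n,ray(n,(320,200)))
    for t,z in Z.items():
        for s,uv in spot(n,t)[:2]: print(n,t,s,uv,onz(n,uv,z))
print(robot.get_state()["time"],down(0),robot.get_state()["orientation"])
E
python3 a.py
```

```text
pics
plant.py
0.0
top (array([ 0.3549, -0.2125,  1.0232]), array([ 0.197 ,  0.0221, -0.9802]))
top hinge_axis 0.56 [233.216 176.2  ] [0.6006 0.0401 0.061 ]
top pin_hole 0.88 [275.52 183.4 ] [ 0.5867 -0.0723  0.061 ]
top pin_hole 0.67 [236.096 177.4  ] [0.5978 0.0322 0.061 ]
top front_pad 0.61 [246.528 202.88 ] [0.5358 0.0042 0.036 ]
top rear_pad 0.91 [263.104 174.4  ] [ 0.616  -0.0334  0.036 ]
top split_mould 0.68 [258.112 189.92 ] [ 0.5805 -0.0167  0.    ]
top pin_stand 0.71 [375.872 226.28 ] [ 0.4953 -0.345   0.    ]
top locking_pin 0.43 [386.688 224.52 ] [ 0.4939 -0.3658  0.054 ]
top drift 0.54 [366.272 216.2  ] [ 0.5211 -0.3178  0.004 ]
top glass_beaker 0.66 [340.608 173.52 ] [ 0.6389 -0.2431  0.    ]
top white_jar 0.63 [433.92 252.8 ] [ 0.4315 -0.5021  0.    ]
top front_half 0.73 [248.832 196.6  ] [0.5603 0.0073 0.    ]
side (array([ 0.3727, -1.1921,  0.6624]), array([ 0.1352,  0.8511, -0.5072]))
side hinge_axis 0.87 [326.72 162.8 ] [0.5894 0.0488 0.061 ]
side front_pad 0.88 [310.592 179.08 ] [ 0.5294 -0.0101  0.036 ]
side rear_pad 0.89 [338.88 184.2 ] [ 0.6112 -0.0534  0.036 ]
side split_mould 0.61 [330.304 190.68 ] [ 0.5901 -0.0271  0.    ]
side pin_stand 0.7 [319.424 251.6  ] [ 0.5103 -0.3336  0.    ]
side locking_pin 0.45 [313.728 240.4  ] [ 0.4919 -0.3584  0.054 ]
side glass_beaker 0.69 [356.48 229.4 ] [ 0.6248 -0.2483  0.    ]
side white_jar 0.76 [299.584 299.52 ] [ 0.4427 -0.4968  0.    ]
side front_half 0.56 [318.592 185.08 ] [0.5587 0.0137 0.    ]
1.2 [[-0.  1.  0.]
 [ 1.  0.  0.]
 [ 0.  0. -1.]] [[ 0.9649  0.2627 -0.    ]
 [ 0.2627 -0.9649  0.    ]
 [ 0.     -0.     -1.    ]]
```

```bash
python3 - <<'E'
import cv2
a=cv2.imread("pics/top0.png")[130:290,190:480];b=cv2.imread("pics/side0.png")[110:340,230:430]
a=cv2.resize(a,(800,441),interpolation=2);cv2.imwrite("pics/t1.png",a)
cv2.imwrite("pics/s1.png",cv2.resize(b,(520,598),interpolation=2))
E
```

```text
(no output)
```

View pics/t1.png

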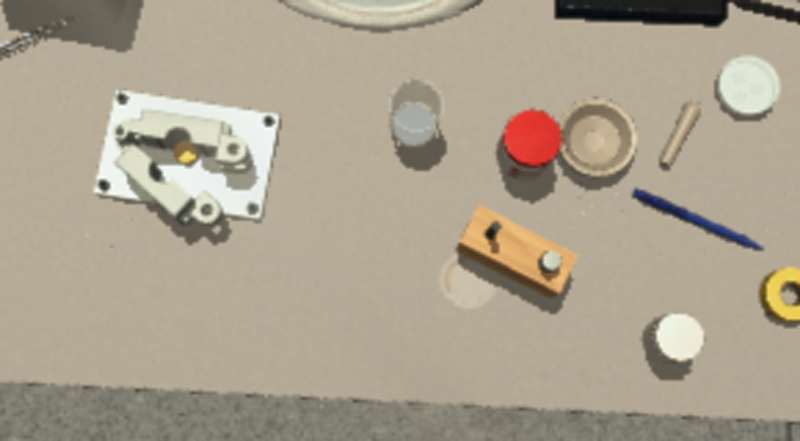

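View pics/s1.png

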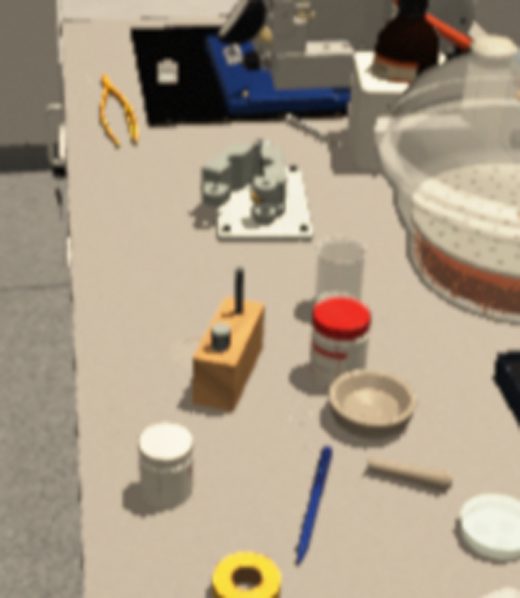

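The top view shows the mould at left (crop about (190,155)), with its front half open. The stand has the pin at crop (550,260) and the drift at (493,235), and the beaker at (415,115) and jar at (680,337) are clear of both. The side view agrees. Next I'll take close wrist looks at the stand and mould.

```bash
cat > b.py <<'E'
from h import *
np.set_printoptions(precision=4,suppress=True)
Z=dict(hinge_axis=.061,pin_hole=.061,front_pad=.036,rear_pad=.036,split_mould=0,pin_stand=0,locking_pin=.054,drift=.004,front_half=0)
for i,(p,yaw,ts) in enumerate([((.45,-.37,.26),-24,("locking_pin","drift","pin_stand")),((.53,-.03,.28),-6,("hinge_axis","pin_hole","front_pad","rear_pad","split_mould"))]):
    robot.movep(p,down(yaw)); robot.sleep(.15)
    s=robot.get_state(); c=cam("wrist"); im=imaging.camera("wrist"); cv2.imwrite(f"pics/w{i}.png",im[:,:,::-1])
    np.savez(f"c{i}.npz",K=c[0],R=c[1],t=c[2])
    print(s["time"],s["joints"],"cam",ray("wrist",(320,200),c),s["position"])
    for t in ts:
        for sc,uv in spot("wrist",t)[:2]: print(t,sc,uv,onz("wrist",uv,Z[t],c))
E
python3 b.py
```

```text
2.8083 [-41.9897   4.2236 101.5139  -0.0129  74.2774 -17.8749] cam (array([ 0.4801, -0.3034,  0.4025]), array([-0.1345, -0.2574, -0.9569])) [ 0.4493 -0.371   0.2598]
locking_pin 0.63 [361.728 159.6  ] [ 0.4948 -0.3726  0.054 ]
drift 0.61 [360.896 102.92 ] [ 0.5227 -0.3164  0.004 ]
pin_stand 0.84 [355.392 130.4  ] [ 0.5039 -0.3449  0.    ]
4.475 [ -6.0486  -2.1509 105.8967  -0.0153  76.2673   0.066 ] cam (array([0.5384, 0.0425, 0.4226]), array([-0.0482, -0.2866, -0.9568])) [ 0.53   -0.0312  0.2798]
hinge_axis 0.68 [380.48 104.48] [0.6008 0.039  0.061 ]
pin_hole 0.76 [375.168 197.2  ] [ 0.5883 -0.0694  0.061 ]
front_pad 0.65 [324.096 141.52 ] [0.5326 0.0021 0.036 ]
rear_pad 0.77 [390.976 162.6  ] [ 0.6146 -0.0334  0.036 ]
split_mould 0.98 [370.688 146.2  ] [ 0.595  -0.0148  0.    ]
```

```bash
python3 - <<'E'
import cv2,numpy as np
a=cv2.imread("pics/w1.png")[70:250,270:450];b=cv2.imread("pics/w0.png")[70:250,290:430]
a=cv2.resize(a,(450,450),interpolation=2);b=cv2.resize(b,(350,450),interpolation=2)
cv2.imwrite("pics/w01.png",np.hstack([a,b]))
E
```

```text
(no output)
```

View pics/w01.png

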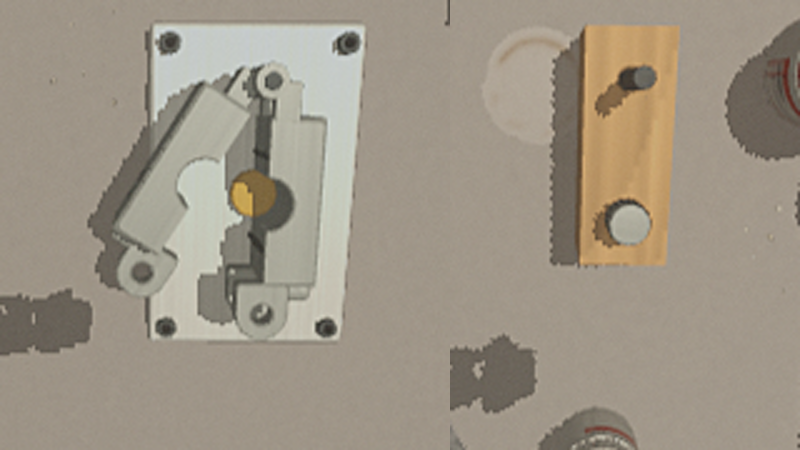

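The wrist view shows the mould with its hinge eye at crop (272,80), the top-lug hole at (262,314) and the plate corners clear. In the stand, the knob is at crop (629,219) and the drift top at (643,77). I'll refine the poses from these.

```bash
python3 - <<'E'
from h import *
np.set_printoptions(precision=4,suppress=True)
L=lambda i:(lambda d:(d["K"],d["R"],d["t"]))(np.load(f"c{i}.npz"))
c0,c1=L(0),L(1)
A=lambda u,v,z:onz("",(270+u/2.5,70+v/2.5),z,c1); B=lambda u,v,z:onz("",(290+(u-450)/2.5,70+v/2.5),z,c0)
h,p=A(272,80,.061),A(262,314,.061);print("hinge",h,"hole",p,np.linalg.norm(h-p))
pl=[A(*x,.010) for x in((150,24),(365,24),(340,340),(150,340))];print("plate",np.mean(pl,0),[np.linalg.norm(pl[i]-pl[i-1]) for i in range(4)])
for a,b in((3,0),(2,1)): d=pl[b]-pl[a];print("yaw",np.degrees(np.arctan2(-d[0],d[1])))
print("h-p yaw",np.degrees(np.arctan2(-(h-p)[0],(h-p)[1])),"mid-> origin",p+(h-p)*54/110)
for u in ((211,85),(115,225),(145,250),(250,115)): print("front top corner",A(*u,.061))
k,d=B(629,219,.076),B(643,77,.102);print("knob",k,"drift",d,np.linalg.norm((k-d)[:2]))
st=[B(*x,.054) for x in((585,27),(680,27),(667,265),(583,264))];print("stand",np.mean(st,0),[np.linalg.norm(st[i]-st[i-1]) for i in range(4)],np.array(st))
dd=(st[0]+st[1]-st[2]-st[3]);print("stand dir",np.degrees(np.arctan2(dd[1],dd[0])), np.mean(st,0)-.03*dd/np.linalg.norm(dd))
E
```

```text
hinge [0.5991 0.0419 0.061 ] hole [ 0.588  -0.0673  0.061 ] 0.10983168079332839
plate [ 0.5932 -0.0138  0.01  ] [np.float64(0.16759578980116246), np.float64(0.10847912422106591), np.float64(0.16760472804251228), np.float64(0.10795907237741495)]
yaw -5.88531301740456
yaw -6.063107422642078
h-p yaw -5.8016925730221045 mid-> origin [ 0.5934 -0.0137  0.061 ]
front top corner [0.5716 0.0427 0.061 ]
front top corner [ 0.5211 -0.0158  0.061 ]
front top corner [ 0.534  -0.0293  0.061 ]
front top corner [0.5882 0.0278 0.061 ]
knob [ 0.4946 -0.3662  0.076 ] drift [ 0.5183 -0.3139  0.102 ] 0.05742457013033206
stand [ 0.5069 -0.3421  0.054 ] [np.float64(0.10316670058253094), np.float64(0.04053372602480387), np.float64(0.10363993028017132), np.float64(0.039154401230051795)] [[ 0.5094 -0.2866  0.054 ]
 [ 0.5464 -0.3032  0.054 ]
 [ 0.5036 -0.3975  0.054 ]
 [ 0.4681 -0.3811  0.054 ]]
stand dir 65.97244752787421 [ 0.4947 -0.3695  0.054 ]
```

```bash
cat >> h.py <<'E'
PSI=-5.9; O=np.array([.5934,-.0138]); _p=np.radians(PSI); RM=np.array([[np.cos(_p),-np.sin(_p)],[np.sin(_p),np.cos(_p)]])
def mw(x,y,z): return np.r_[O+RM@[x,y],z]
def pushpose(a,t,d=.070,z=.024):
    return mw(-d*np.sin(a)-t*np.cos(a), .056-d*np.cos(a)+t*np.sin(a), z), down(PSI-np.degrees(a))
E
cat > c.py <<'E'
from h import *
np.set_printoptions(precision=4,suppress=True)
T=.026+.0155
eoat.gripper_to(0)
p,R=pushpose(.9,T+.005); robot.movep(p+[0,0,.09],R); robot.move_linear(p,velocity=.1)
for a in (.55,.4,.25,.08):
    p,R=pushpose(a,T); robot.move_linear(p,R,velocity=.12); s=robot.get_state(); print(s["time"],a,s["contact_force"])
p,R=pushpose(-.06,T); print(robot.move_linear(p,R,velocity=.03,contact_N=9))
s=robot.get_state(); q=RM.T@(s["position"][:2]-O); print(s["time"],s["contact_force"],"mould xy",q)
p,R=pushpose(0.1,T+.03); robot.move_linear(p,velocity=.15); robot.move_linear(p+[0,0,.08],velocity=.25)
robot.movep((.53,-.03,.28),down(-6)); robot.sleep(.1)
im=imaging.camera("wrist"); cv2.imwrite("pics/w2.png",cv2.resize(im[70:250,270:450,::-1],(540,540),interpolation=2)); print(robot.get_state()["time"])
E
python3 c.py
```

```text
8.0667 0.55 [ 0.4111 -0.2116 -0.0445]
8.3667 0.4 [-0.8963 -0.6098 -0.6198]
8.6667 0.25 [-0.1156  0.6678  0.1897]
8.9833 0.08 [-0.253   1.2186  0.2038]
True
9.3417 [-1.2658  1.3165  5.1268] mould xy [-0.0423 -0.0144]
11.1
```

View pics/w2.png

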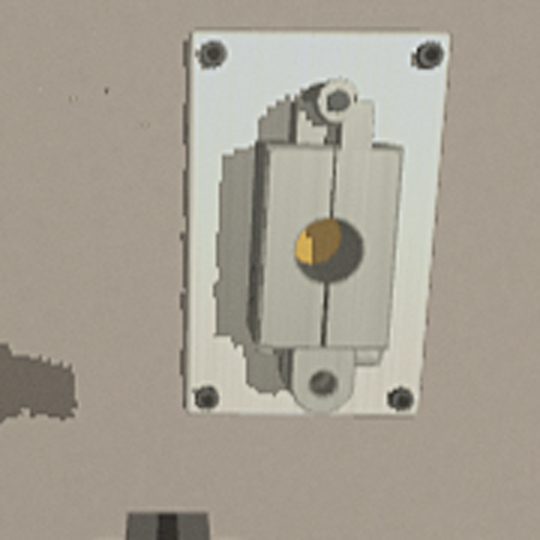

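The front half is now closed onto its seal, with a gap line of about 2 mm at crop (325,310). The top-lug hole is at (323,381) and the hinge at (339,100). I'll recheck the hole position with the current calibration, then pick up the pin.

```bash
cat > d.py <<'E'
from h import *
np.set_printoptions(precision=4,suppress=True)
c=cam("wrist"); A=lambda u,v:onz("",(270+u/3,70+v/3),.061,c)
print("hinge",A(339,100),"hole",A(323,381),"model",mw(0,.056,0),mw(0,-.054,0))
imaging.camera("wrist"); print([(s,onz("",u,.061,c)) for s,u in spot("wrist","pin_hole")])
eoat.gripper_to(.045)
P=np.array([.4946,-.3685]); R=down(-24)
robot.movep(np.r_[P,.16],R); robot.move_linear(np.r_[P,.0575],velocity=.12)
eoat.gripper_to(.010,30); s=robot.get_state(); print("grip",s["time"],s["finger_gap"],s["finger_force"],s["contact_force"])
robot.move_linear(np.r_[P,.16],velocity=.12); robot.sleep(.1)
for n in("wrist","side"):
    im=imaging.camera(n); cv2.imwrite(f"pics/g_{n}.png",im[:,:,::-1])
    print(n,spot(n,"locking_pin"))
    np.savez(f"g_{n}.npz",*cam(n))
s=robot.get_state(); print(s["time"],s["finger_gap"],s["position"],s["contact_force"],[proj(n,s["position"]) for n in("wrist","side")])
E
python3 d.py; python3 - <<'E'
import cv2,numpy as np
a=cv2.imread("pics/g_wrist.png");b=cv2.imread("pics/g_side.png")
cv2.imwrite("pics/g1.png",np.hstack([cv2.resize(a[100:,180:460],(400,429)),cv2.resize(b[150:290,250:380],(398,429),interpolation=2)]))
E
```

```text
hinge [0.5999 0.0418 0.061 ] hole [ 0.588  -0.0665  0.061 ] model [0.5992 0.0419 0.    ] [ 0.5878 -0.0675  0.    ]
[(0.94, array([ 0.5891, -0.0687,  0.061 ]))]
grip 14.4167 0.016619258698516125 29.196011424064636 [-3.4111  1.5775  5.165 ]
wrist [(0.65, array([325.696, 253.8  ]))]
side [(0.57, array([314.688, 206.88 ]))]
15.725 0.016519841444582864 [ 0.4943 -0.3683  0.1592] [ 0.1494 -0.1569 -0.1837] [array([324.6149, 257.5385]), array([315.8275, 204.9097])]
```

View pics/g1.png

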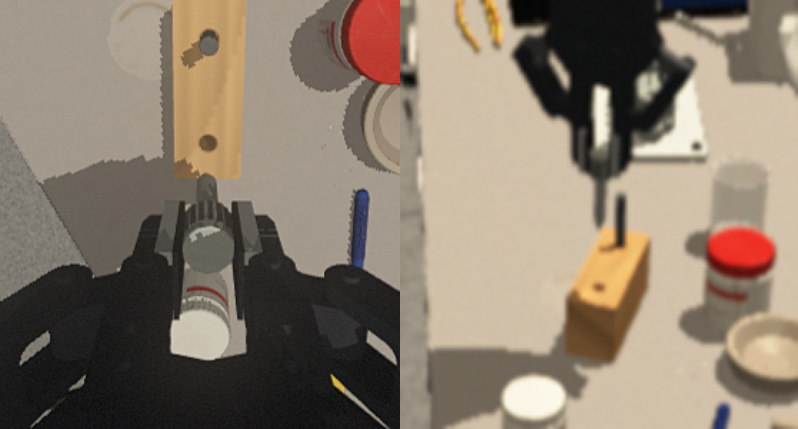

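The pin is held upright in the fingers, with the knob at crop (208,248). The empty stand hole shows at (207,142), and I'll use it to measure the pin's offset in the grip.

```bash
python3 - <<'E'
from h import *
np.set_printoptions(precision=4,suppress=True)
d=np.load("g_wrist.npz");c=(d["arr_0"],d["arr_1"],d["arr_2"])
print("hole",onz("",(180+207*.7,100+142*.7),.054,c)," knob top",onz("",(180+208*.7,100+250*.7),.1592+.0185,c))
# detected knob-underside origin: tool-frame estimate
s=robot.get_state(); print("pin org at z=.1557",onz("",(325.7,253.8),.1592-.0035,c), s["position"], s["orientation"][:,0])
# shank sanity: pixel error of shank tip if pin at TCP
print(proj("",np.array(s["position"])+[0,0,-.0035-.046],c))
E
```

```text
hole [ 0.4939 -0.368   0.054 ]  knob top [ 0.4949 -0.3674  0.1777]
pin org at z=.1557 [ 0.4948 -0.3678  0.1557] [ 0.4943 -0.3683  0.1592] [0.4067 0.9135 0.0003]
[325.3474 223.3453]
```

```bash
cat > e.py <<'E'
from h import *
np.set_printoptions(precision=4,suppress=True)
H=np.array([.588,-.0672]); R=down(PSI)
robot.movep(np.r_[H,.17],R); robot.move_linear(np.r_[H,.13],velocity=.12); robot.sleep(.2)
f0=np.array(robot.get_state()["contact_force"]); p=np.r_[H,.13]
for z in (.117,.110,.103,.096,.090,.084):
    hit=robot.move_linear(np.r_[p[:2],z],velocity=.05,contact_N=20); s=robot.get_state()
    print(z,hit,s["position"],np.array(s["contact_force"])-f0,s["finger_gap"],round(s["time"],1))
    if hit: break
im=imaging.camera("wrist"); cv2.imwrite("pics/i1.png",cv2.resize(im[100:360,180:460,::-1],(560,520)))
E
python3 e.py
```

```text
0.117 False [ 0.5874 -0.067   0.1162] [-0.4918 -0.4942 -0.4578] 0.016697300580176204 18.0
0.11 False [ 0.5876 -0.0671  0.1094] [-1.0715 -1.1674  0.3794] 0.01655085829098807 18.3
0.103 False [ 0.5876 -0.0672  0.1024] [-0.7541 -0.2207  0.8959] 0.016469148539951264 18.6
0.096 False [ 0.5877 -0.0672  0.0954] [-0.3299  0.6848  0.2334] 0.016291996657128435 18.9
0.09 False [ 0.5879 -0.0672  0.0895] [ 0.1561 -0.8453 -0.9188] 0.01634916052642192 19.2
0.084 False [ 0.5873 -0.0671  0.0832] [-2.5978 -0.3378 -1.3213] 0.016515335610913225 19.4
```

The pin is going through cleanly, so I'll continue until the knob seats.

```bash
cat > f.py <<'E'
from h import *
np.set_printoptions(precision=4,suppress=True)
H=np.array([.588,-.0672]); f0=0
for z in (.078,.072,.067,.058):
    hit=robot.move_linear(np.r_[H,z],velocity=.03,contact_N=22); s=robot.get_state()
    print(z,hit,s["position"],s["contact_force"],s["finger_gap"],round(s["time"],1))
    if hit: break
im=imaging.camera("side"); cv2.imwrite("pics/i2.png",cv2.resize(im[110:230,270:400,::-1],(560,520),interpolation=2))
E
python3 f.py
```

```text
0.078 False [ 0.5875 -0.0671  0.0773] [-1.8722  0.7618 -2.6122] 0.016814562379026888 19.8
0.072 False [ 0.5876 -0.0671  0.0714] [-3.      1.1854 -2.2864] 0.017038777745739277 20.2
0.067 False [ 0.5877 -0.0672  0.0666] [-2.7448 -0.1101 -2.3463] 0.016392749368436082 20.5
0.058 True [ 0.5877 -0.0672  0.0657] [-1.5015 -0.1249  6.611 ] 0.01652745221432504 20.7
```

```bash
cat > f2.py <<'E'
from h import *
np.set_printoptions(precision=4,suppress=True)
H=np.array([.588,-.0672])
hit=robot.move_linear(np.r_[H,.060],velocity=.02,contact_N=25); s=robot.get_state()
print(hit,s["position"],s["contact_force"],s["finger_gap"],round(s["time"],1))
robot.sleep(.1); print(robot.get_state()["position"],robot.get_state()["contact_force"])
eoat.gripper_to(.045); s=robot.get_state(); print("released",s["position"],s["contact_force"])
robot.move_linear(np.r_[H,.15],velocity=.15)
robot.movep((.53,-.03,.28),down(-6)); robot.sleep(.15)
c=cam("wrist");im=imaging.camera("wrist"); print([(a,u,onz("",u,.061,c)) for a,u in spot("wrist","locking_pin")])
im2=imaging.camera("side")
a=cv2.resize(im[70:250,270:450],(400,400),interpolation=2);b=cv2.resize(im2[130:220,285:375],(400,400),interpolation=2)
cv2.imwrite("pics/j1.png",np.hstack([a,b])[:,:,::-1]); print(robot.get_state()["time"])
for q in (mw(0,-.054,.061),mw(0,-.054,.083)): print("wrist",proj("",q,c),"side",proj("side",q))
E
python3 f2.py
```

```text
True [ 0.5877 -0.0672  0.0658] [-2.1037  0.1174  6.4438] 0.01647193226094984 21.0
[ 0.5877 -0.0672  0.0657] [-2.7831  0.44    7.2485]
released [ 0.5846 -0.0668  0.063 ] [0.2802 0.7346 0.1492]
[(0.64, array([377.92, 196.4 ]), array([ 0.5893, -0.0665,  0.061 ]))]
23.1583
wrist [376.7809 197.2814] side [332.4254 179.5103]
wrist [379.766  202.6492] side [332.6608 172.958 ]
```

View pics/j1.png

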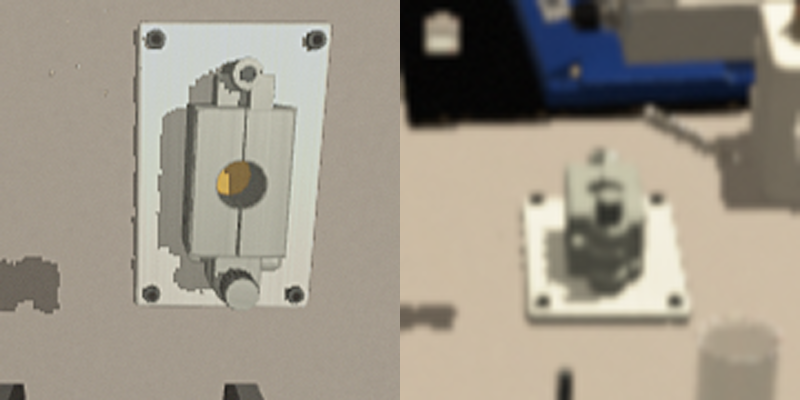

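The knob is over the top lug at wrist crop (243,292), which matches the seated prediction to about 1 px. To be sure, I'll press on the knob with closed fingers, which also measures its height (0.083 if seated).

```bash
cat > k.py <<'E'
from h import *
np.set_printoptions(precision=4,suppress=True)
eoat.gripper_to(0); H=mw(0,-.054,0)[:2]
robot.movep(np.r_[H,.12],down(PSI)); robot.move_linear(np.r_[H,.092],velocity=.1)
for i in range(2):
    hit=robot.move_linear(np.r_[H,.072],velocity=.025,contact_N=25); s=robot.get_state()
    print(hit,s["position"],s["contact_force"],round(s["time"],1))
robot.sleep(.1); s=robot.get_state();print(s["position"],s["contact_force"])
E
python3 k.py
```

```text
True [ 0.5885 -0.0676  0.083 ] [-0.6585  0.2347  5.5251] 25.3
True [ 0.5887 -0.0676  0.083 ] [-1.7489  0.3418  6.5473] 25.6
[ 0.5887 -0.0676  0.083 ] [-1.3329  0.5601  5.4651]
```

The knob top is at exactly 0.083, so the pin is fully seated. Now the squeeze.

```bash
cat > m.py <<'E'
from h import *
np.set_printoptions(precision=4,suppress=True)
robot.move_linear(np.r_[robot.get_state()["position"][:2],.15],velocity=.2)
eoat.gripper_to(.085); R=down(PSI)
robot.movep(mw(-.0005,-.013,.14),R); print(robot.move_linear(mw(-.0005,-.013,.022),velocity=.1,contact_N=15))
def st(t):
    s=robot.get_state(); print(t,round(s["time"],1),s["finger_gap"],s["finger_force"],s["contact_force"],"mould xy",RM.T@(s["position"][:2]-O),s["position"][2])
st("down"); eoat.gripper_to(.065); st("65")
eoat.gripper_to(.045,70); st("grip"); robot.sleep(.5); st("held")
im=imaging.camera("wrist");im2=imaging.camera("side")
a=cv2.resize(im[:,120:520],(400,400));b=cv2.resize(im2[110:230,270:390],(400,400),interpolation=2)
cv2.imwrite("pics/m1.png",np.hstack([a,b])[:,:,::-1])
E
python3 m.py
```

```text
False
down 28.6 0.08512564218429985 0.0 [-0.7367  0.5832 -0.4489] mould xy [ 0.0004 -0.013 ] 0.02291245429417453
65 28.9 0.06494680130965977 0.0 [0.3727 0.814  0.2014] mould xy [-0.0003 -0.013 ] 0.022321902686656913
grip 29.2 0.05094950426279244 81.80930256843567 [-3.3365  0.6212  4.7313] mould xy [-0.001  -0.0131] 0.022396537761159768
held 29.7 0.05074563756017845 81.83159708976746 [-3.7933 -0.8111  5.6975] mould xy [-0.001  -0.0131] 0.02238231399235242
```

View pics/m1.png

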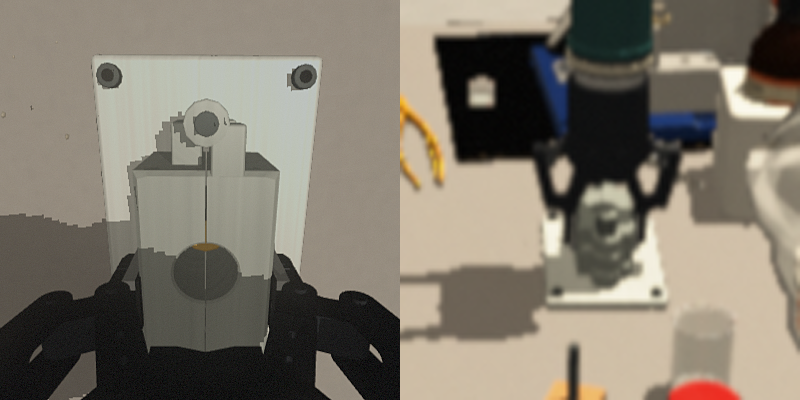

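The picture shows the joint closed to a hairline at crop (207,220), with the fingers gripping both halves at about 80 N and the knob on the lug at side crop (605,225). Handing in.

```bash
python3 -c "
from h import *
print(ticket.job_done())"
```

```text
the job is handed in; nothing more can be done
None
```

The job is handed in: the mould is shut, the pin is in with its knob seated on the top lug, and the gripper is still squeezing the joint closed at about 80 N. It took about 30 s of the 58 s allowed, the drift is still in the stand, and the arm stayed clear of the beaker and jar.

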